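# Watches into their job dishes

### The arm

A 6-joint arm with a two-finger parallel gripper is mounted at the origin on the work surface. World frame = base frame: x ahead of the robot, y to its left, z up, the work surface at z = 0. Lengths are in m, angles in rad, forces in N, time in s.
With the tool pointing down it reaches from about 0.375 to 0.975 m from the base axis. Payload 3.8 kg.
Tool frame: the origin (TCP) lies midway between the tips of the shut fingers; the grasp point (between the pads) lies 19 mm behind it; z points along the fingers, y is the line along which they close (so a half turn about z gives the same grasp; the last joint's range is limited). The gripper opens to 85 mm and grips with 20 to 120 N. Pads are 22 mm wide; open, the fingers measure 114 mm over their backs; the gripper's body (76 mm by 85 mm) begins 54 mm behind the grasp point. The pads swing forward as they close: fully open they stand 13 mm farther back than shut.
Start: joints at [1.25, 0.264, 1.604, -0, 1.274, -0.037], TCP at [0.189, 0.648, 0.231] pointing down, gripper open.
Joint ranges: [-2.63, 2.63], [-0.94, 2.18], [0.31, 2.57], [-1.31, 4.45], [0, 2.66], [-2.55, 2.55]. Speed limits (rad/s): [2.57, 2.57, 3.14, 3.14, 3.14, 3.14].

### API

Orientations are given as a rotation vector (axis times angle).
In Python, from workcell import bot, read_camera, camera_info, ticket gives the robot as it stands.
- The arm moves only by the tool servo_tool, never from a script. Its argument "targets" is a list of rows, each an object of numbers: "hand": the closure, from -1 (fully open) to 1 (shut); "x", "y", "z": the shift along the tool's x, y, z as a fraction of full scale; "roll": the turn about the tool's z as a fraction of full scale. In form: [{"hand": .., "x": .., "y": .., "z": .., "roll": ..}, ...]. A call has 1 to 10 rows; each row is the pose to reach, as a shift and turn from the pose commanded when the call began, along the tool's axes at that moment, turning the shorter way round; what a row does not reach only later rows make up. Full scale, the value 1, is 50 cm for a shift and 180 degrees for a turn. A row lasts 1/12 s, in which the tool goes at most 41.7 mm and 7.16 degrees, less where a joint would pass 70% of its speed; a pose out of reach is approached as far as the arm can. A call with a number of a shift or a turn outside -1 to 1 is refused whole. A call with a gripper value outside its range is refused whole. The fingers move at their own pace and stop on an object; "grip_force" is the grip in N (left out, the last holds). Time passes only in rows, so rows that repeat a pose let the fingers close. It gives the time, the measured TCP pose, the force, the opening and the grip force at its end, in the units of the state.
- bot.read_state(): the state, without advancing time (a new reading comes with each control period).
- read_camera(name): name is "side" or "top"; returns the picture (420x560x3 uint8, red, green, blue); there is no depth.
- camera_info(name): a dict with "fx", "fy", "cx", "cy" (pixels), "eye" and "orientation" of the camera in the world. Camera axes: x right, y down, z forward; pixel columns grow to the right and rows downward; lengths in m; the calibration is good to about 2 mm. A picture is of the moment at which its call begins. camera_info takes no time and is no camera call.
- ticket.finish_job(): hands the job in; it is judged then, once.
The state is a dict: "time": time; "q": joint angles; "joint_vel": joint speeds; "joint_torque": joint torques, N m; "tool_pos": TCP position; "tcp_rot": TCP orientation; "wrist_force": force on the tool from outside, world axes, zero at the start; "torque": the same for the moment, N m; "width": opening from 0.0 (shut) to 1.0 (fully open); "grip_force": force on a finger pad.
Only numpy, scipy, OpenCV 4.12 (cv2) and the standard library are available. Lean on these libraries where they do the work, as an engineer would, in place of code of your own. Each camera call takes 0.05 s, during which the arm holds its last target. There are 200 camera calls.

### The job

Set each of the three steel watches, dial up, in the middle of the dish of its dial's colour, without dropping it. Once the red one, which has no hands yet, lies in its dish, set the clear dust cover down over it so that the cover stands flat in that dish. Leave the two gold watches where they lie.

Things in the scene. Friction and masses are not known exactly. Their poses are not given: they have to be found in the camera images.
- watch_blue: Wristwatch head, no strap, silver steel case, blue dial facing up, white hands. To be moved. Round case 42 mm across, 12 mm high, about 70 g, flat on the bench. Origin: centre of the underside; z up; x along the 6-12 o'clock line with the lugs (49 mm over them); y across the bare flanks, 42 mm wide, where to grip. A small crown stands out 3.5 mm between flank and lugs.
- watch_green: Wristwatch head, no strap, silver steel case, green dial facing up, white hands. To be moved. Round case 42 mm across, 12 mm high, about 70 g, flat on the bench. Origin: centre of the underside; z up; x along the 6-12 o'clock line with the lugs (49 mm over them); y across the bare flanks, 42 mm wide, where to grip. A small crown stands out 3.5 mm between flank and lugs.
- watch_red: Wristwatch head, no strap, silver steel case, red dial facing up, no hands, only white hour marks. To be moved. Round case 42 mm across, 12 mm high, about 70 g, flat on the bench. Origin: centre of the underside; z up; x along the 6-12 o'clock line with the lugs (49 mm over them); y across the bare flanks, 42 mm wide, where to grip. A small crown stands out 3.5 mm between flank and lugs.
- gold_blue: Wristwatch head, no strap, gold-coloured case, blue dial facing up, white hands. A bystander: stays where it is. Round case 42 mm across, 12 mm high, about 70 g, flat on the bench. Origin: centre of the underside; z up; x along the 6-12 o'clock line with the lugs (49 mm over them); y across the bare flanks, 42 mm wide, where to grip. A small crown stands out 3.5 mm between flank and lugs.
- gold_green: Wristwatch head, no strap, gold-coloured case, green dial facing up, white hands. A bystander: stays where it is. Round case 42 mm across, 12 mm high, about 70 g, flat on the bench. Origin: centre of the underside; z up; x along the 6-12 o'clock line with the lugs (49 mm over them); y across the bare flanks, 42 mm wide, where to grip. A small crown stands out 3.5 mm between flank and lugs.
- dish_blue: Round blue plastic dish fixed to the bench, 104 mm outside diameter, rim 8 mm high and 3 mm thick, flat inner floor 98 mm across and 3 mm above the bench. Origin: centre of the underside, on the bench; z up.
- dish_green: Round green plastic dish fixed to the bench, 104 mm outside diameter, rim 8 mm high and 3 mm thick, flat inner floor 98 mm across and 3 mm above the bench. Origin: centre of the underside, on the bench; z up.
- dish_red: Round red plastic dish fixed to the bench, 104 mm outside diameter, rim 8 mm high and 3 mm thick, flat inner floor 98 mm across and 3 mm above the bench. Origin: centre of the underside, on the bench; z up.
- cover: Loose clear plastic dust cover, a cup standing open side down: 76 mm outside, 71 mm inside diameter, 30 mm high (27 inside), orange band round its lower edge. On its top, mid an orange disc, a black round knob 16 mm across, 18 mm high, to lift it by (its top 48 mm above the underside). About 80 g. Origin: centre of the underside; z up along the knob.
Not all that is in view belongs to the job. Leave any pink look-alike of the watch_red alone.

How it is judged:
On the way:
1. the red-dialled watch lies released in the middle of the red dish, not yet covered (horizontal distance between watch_red and dish_red below 0.012 m and z of watch_red in the frame of dish_red below 0.006 m and angle between watch_red's own z axis and vertical below 0.1 rad and contact force between watch_red and the fingers below 0.1 N and horizontal distance between cover and dish_red above 0.06 m), for 0.2 s.
At the end, for the whole second after the job is handed in: Each steel watch lies flat, dial up, on the floor of its colour's dish, within 12 mm of the centre; the cover stands flat on the red dish's floor over the red watch, within 14 mm of the centre; all four released and at rest; both gold watches within 15 mm of their starts (horizontal distance between watch_blue and dish_blue below 0.012 m and z of watch_blue in the frame of dish_blue below 0.006 m and angle between each of watch_blue, watch_green, watch_red's own z axis and vertical below 0.1 rad and linear speed of each of watch_blue, watch_green, watch_red, cover below 0.02 m/s and contact force between each of watch_blue, watch_green, watch_red, cover and the fingers below 0.1 N and horizontal distance between watch_green and dish_green below 0.012 m and z of watch_green in the frame of dish_green below 0.006 m and horizontal distance between watch_red and dish_red below 0.012 m and z of each of watch_red, cover in the frame of dish_red below 0.006 m and horizontal distance between cover and dish_red below 0.014 m and angle between cover's own z axis and vertical below 0.08 rad and distance of each of gold_blue, gold_green from where it was at the start of the episode below 0.015 m); the robot touches nothing.
It fails at once if the steel watch with the blue dial is dropped: it falls free of the fingers faster than 0.7 m/s (a fall of about 25 mm) (linear speed of watch_blue above 0.7 m/s and contact force between watch_blue and the fingers below 0.05 N).
It fails at once if the steel watch with the green dial is dropped: it falls free of the fingers faster than 0.7 m/s (a fall of about 25 mm) (linear speed of watch_green above 0.7 m/s and contact force between watch_green and the fingers below 0.05 N).
It fails at once if the steel watch with the red dial is dropped: it falls free of the fingers faster than 0.7 m/s (a fall of about 25 mm) (linear speed of watch_red above 0.7 m/s and contact force between watch_red and the fingers below 0.05 N).
It fails at once if the dust cover is dropped: it falls free of the fingers faster than 0.7 m/s (a fall of about 25 mm) (linear speed of cover above 0.7 m/s and contact force between cover and the fingers below 0.05 N).
It fails at once if a gold watch is shifted by more than 15 mm (distance of any of gold_blue, gold_green from where it was at the start of the episode above 0.015 m).
It also fails if it takes over 106 s, if anything falls off the work surface, if the arm or the gripper's body presses on something with over 40 N, if the wrist force passes 120 N, or if a joint passes its speed limit or range.

## Working session

There is one attempt and no reset: what is moved stays moved. The work goes in short steps, Python scripts to look and compute and a tool call to move; the robot and the scene stay as the last step left them, time stands still between calls to the robot, and variables do not carry over. Pictures are saved under pics/ and viewed, at most 14 in all, crops included, and the job is handed in when it is done.

Besides the shell and the picture viewer there is one more tool, called after "Request:" as a command line: name --argument value ..., lists and objects as JSON in quotes. servo_tool: Moves the arm, as the interface text tells. Its arguments: {"type":"object","properties":{"targets":{"type":"array"},"grip_force":{"type":"number"}},"required":["targets"]}

```bash
ls; mkdir -p pics
python3 - <<'E'
from workcell import bot, read_camera, camera_info
import cv2
s=bot.read_state(); print({k:s[k] for k in('time','tool_pos','tcp_rot','width')})
for n in('top','side'):
    print(camera_info(n)); cv2.imwrite(f'pics/{n}0.png',cv2.resize(read_camera(n)[:,:,::-1],(800,600),interpolation=cv2.INTER_CUBIC))
E
```

```text
pics
{'time': 0.0, 'tool_pos': array([0.18876487, 0.64728554, 0.22992925]), 'tcp_rot': array([-0.44417443, -3.1096352 ,  0.0035297 ]), 'width': 0.9951317248157988}
{'fx': 406.386475542915, 'fy': 406.386475542915, 'cx': 277.85312540223504, 'cy': 211.7744916188682, 'eye': array([0.36824665, 0.01677631, 0.9941168 ]), 'orientation': array([-2.15185637,  2.18724125, -0.1118169 ])}
{'fx': 508.28960785205817, 'fy': 508.28960785205817, 'cx': 280.2372053212918, 'cy': 214.19814159004054, 'eye': array([0.43237201, 0.67316686, 0.85331798]), 'orientation': array([-0.07233153,  2.95047481, -1.03903062])}
```

View pics/top0.png

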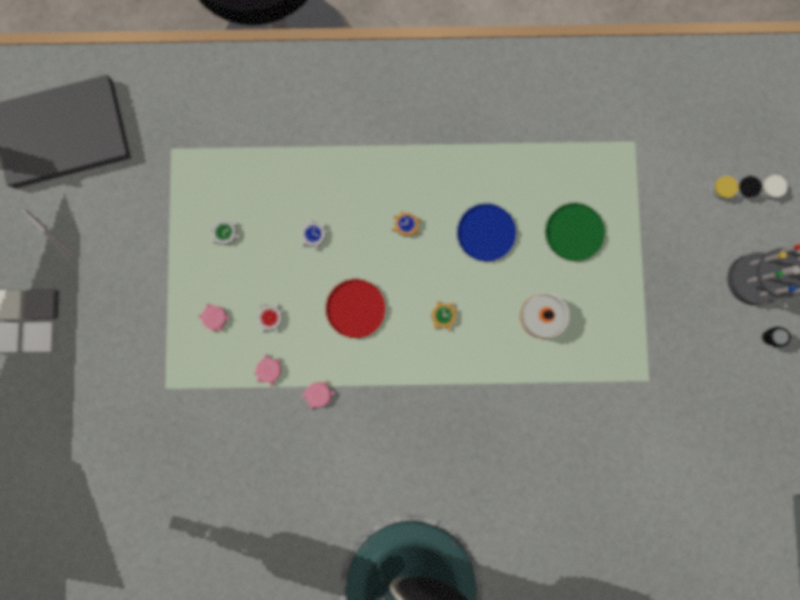

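View pics/side0.png

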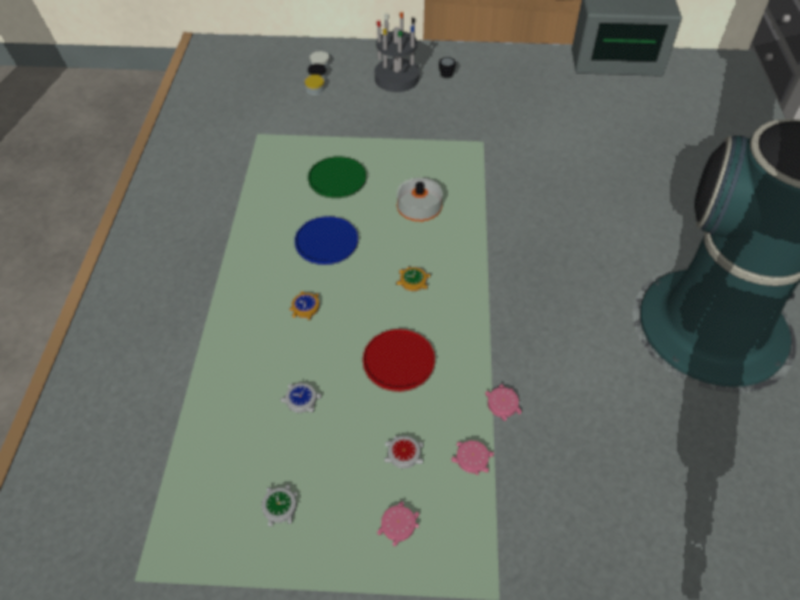

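```bash
cat > h.py <<'E'
from workcell import bot, read_camera, camera_info
import cv2, numpy as np
from scipy.spatial.transform import Rotation as R
def M(n):
    c=camera_info(n); return np.array([[c['fx'],0,c['cx']],[0,c['fy'],c['cy']],[0,0,1]]),R.from_rotvec(c['orientation']).as_matrix(),c['eye']
def back(n,uv,z):
    K,Rm,e=M(n); d=Rm@np.linalg.inv(K)@np.array([uv[0],uv[1],1.]); return (e+d*(z-e[2])/d[2])[:2]
def proj(n,p):
    K,Rm,e=M(n); q=K@Rm.T@(np.asarray(p)-e); return q[:2]/q[2]
def patch(n,img,c,z,half=.04,px=240):
    # output: right = world -y , up = world +x
    w=[(c[0]+half,c[1]+half),(c[0]+half,c[1]-half),(c[0]-half,c[1]-half),(c[0]-half,c[1]+half)]
    src=np.float32([proj(n,(*a,z)) for a in w]); dst=np.float32([(0,0),(px,0),(px,px),(0,px)])
    return cv2.warpPerspective(img,cv2.getPerspectiveTransform(src,dst),(px,px),flags=cv2.INTER_CUBIC)
def masks(img):
    h=cv2.cvtColor(img,cv2.COLOR_RGB2HSV); H,S,V=[h[...,i].astype(int) for i in range(3)]
    s=S>120
    return {'blue':s&(H>108)&(H<130)&(V>60),'green':s&(H>50)&(H<75)&(V>40),'red':(S>185)&((H<5)|(H>174))&(V>70)}
def blobs(m,amin=15):
    n,l,st,c=cv2.connectedComponentsWithStats(m.astype(np.uint8))
    return [(st[i,4],c[i]) for i in range(1,n) if st[i,4]>=amin]
E
python3 - <<'E'
from h import *
im={n:read_camera(n) for n in('top','side')}
for n in im:
    for k,m in masks(im[n]).items():
        for a,c in blobs(m):
            z=.006 if a>500 else .012
            print(n,k,a,c.round(1),back(n,c,z).round(4))
# knob
for n,uv in (('top',(548/800*560,314/800*560)),('side',(420*.7,188*.7))): print('knob',n,back(n,uv,.048))
guess={'blue':(234*.7,314*.7),'green':(232*.7,224*.7),'red':(318*.7,270*.7)}
rows=[]
for n in im:
    rows.append(np.hstack([patch(n,im[n],back('top',(u,v),.012),.010) for k,(v,u) in guess.items()]))
cv2.imwrite('pics/p1.png',np.vstack(rows)[:,:,::-1])
E
```

```text
top blue 1234 [340.3 162.4] [ 0.5896 -0.1417]
top blue 35 [285.3 157.3] [ 0.6032 -0.0057]
top blue 62 [218.5 163.3] [0.5908 0.1588]
top blue 15 [554.4 201.4] [ 0.4831 -0.6592]
top green 1196 [402.3 162.1] [ 0.5878 -0.2952]
top green 24 [154.1 161.3] [0.5984 0.3173]
top green 27 [308.5 221.6] [ 0.4435 -0.059 ]
top red 1165 [248.5 215.6] [0.4611 0.0866]
top red 43 [188.  221.9] [0.4476 0.2329]
side blue 1139 [228.1 167.9] [ 0.5888 -0.1383]
side blue 67 [213.2 211.4] [ 0.6049 -0.0029]
side blue 109 [210.1 276.7] [0.5898 0.159 ]
side green 124 [441.2  28.2] [ 0.0115 -0.7457]
side green 867 [235.7 123.5] [ 0.587  -0.2918]
side green 41 [289.8 194.2] [ 0.4436 -0.0597]
side green 112 [194.2 352.4] [0.5967 0.3136]
side red 1595 [278.9 251.5] [0.4602 0.0893]
side red 98 [282.3 314.3] [0.4468 0.2324]
knob top [ 0.44209921 -0.23171158]
knob side [ 0.44028917 -0.22280296]
```

View pics/p1.png

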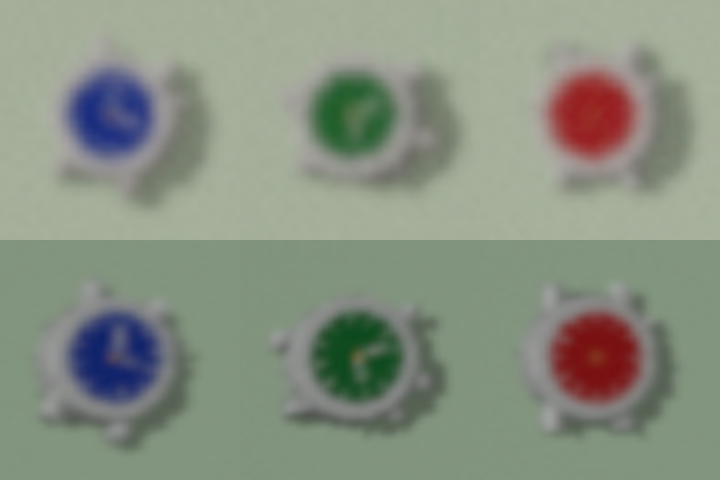

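```bash
cat >> h.py <<'E'
def plan(p,yaw=None):
    s=bot.read_state(); Rm=R.from_rotvec(s['tcp_rot']).as_matrix()
    d=Rm.T@(np.array(p)-s['tool_pos'])/.5
    y0=np.degrees(np.arctan2(Rm[1,1],Rm[0,1]))
    r=0 if yaw is None else ((y0-yaw+90)%180-90)/180
    print('t',round(s['time'],2),'pos',s['tool_pos'].round(4),'yaw',round(y0,1),'w',round(s['width'],3),'| xyz',d.round(3),'roll',round(r,3),'tilt',Rm[:,2].round(3))
E
python3 - <<'E'
from h import *
plan((.5975,.3155,.10),13.2)
E
```

```text
t 0.2 pos [0.1889 0.6476 0.2304] yaw 73.7 w 1.0 | xyz [-0.971 -0.408  0.261] roll 0.336 tilt [-0.    -0.001 -1.   ]
```

Request:
servo_tool --targets '[{"hand": -1, "x": -0.08, "y": -0.034, "z": 0.022, "roll": 0.03}, {"hand": -1, "x": -0.15, "y": -0.065, "z": 0.042, "roll": 0.065}, {"hand": -1, "x": -0.225, "y": -0.095, "z": 0.06, "roll": 0.1}, {"hand": -1, "x": -0.3, "y": -0.126, "z": 0.08, "roll": 0.135}, {"hand": -1, "x": -0.375, "y": -0.158, "z": 0.1, "roll": 0.17}, {"hand": -1, "x": -0.45, "y": -0.19, "z": 0.12, "roll": 0.205}, {"hand": -1, "x": -0.525, "y": -0.22, "z": 0.14, "roll": 0.24}, {"hand": -1, "x": -0.6, "y": -0.252, "z": 0.16, "roll": 0.275}, {"hand": -1, "x": -0.65, "y": -0.273, "z": 0.175, "roll": 0.31}, {"hand": -1, "x": -0.7, "y": -0.294, "z": 0.188, "roll": 0.336}]'

```text
time: 1.03
tool_pos: [0.4851, 0.4067, 0.1362]
tcp_rot: [-1.958, -2.456, 0.002]
wrist_force: [-0.5, 0.4, 0.7]
width: 1.0
grip_force: 0.0
```

```bash
python3 -c "
from h import *
plan((.5975,.3155,.08),13.2)"
```

```text
t 1.03 pos [0.4851 0.4067 0.1362] yaw 12.9 w 1.0 | xyz [-0.228  0.179  0.112] roll -0.002 tilt [-0.001 -0.001 -1.   ]
```

Request:
servo_tool --targets '[{"hand": -1, "x": -0.06, "y": 0.045, "z": 0.03, "roll": -0.002}, {"hand": -1, "x": -0.12, "y": 0.09, "z": 0.06, "roll": -0.002}, {"hand": -1, "x": -0.18, "y": 0.135, "z": 0.085, "roll": -0.002}, {"hand": -1, "x": -0.22, "y": 0.17, "z": 0.105, "roll": -0.002}, {"hand": -1, "x": -0.228, "y": 0.179, "z": 0.112, "roll": -0.002}, {"hand": -1, "x": -0.228, "y": 0.179, "z": 0.112, "roll": -0.002}, {"hand": -1, "x": -0.228, "y": 0.179, "z": 0.112, "roll": -0.002}]'

```text
time: 1.62
tool_pos: [0.5966, 0.3185, 0.0809]
tcp_rot: [-1.943, -2.467, 0.001]
wrist_force: [-1.6, 0.6, 0.4]
width: 0.999
grip_force: 0.0
```

```bash
python3 -c "
from h import *
plan((.5975,.3155,.002),13.2)
im=read_camera('side');cv2.imwrite('pics/s2.png',cv2.resize(im[200:420,100:400,::-1],(800,587),interpolation=cv2.INTER_CUBIC))"
```

```text
t 1.62 pos [0.5966 0.3185 0.0809] yaw 13.6 w 0.999 | xyz [-0.006  0.001  0.158] roll 0.002 tilt [-0.001  0.    -1.   ]
```

View pics/s2.png

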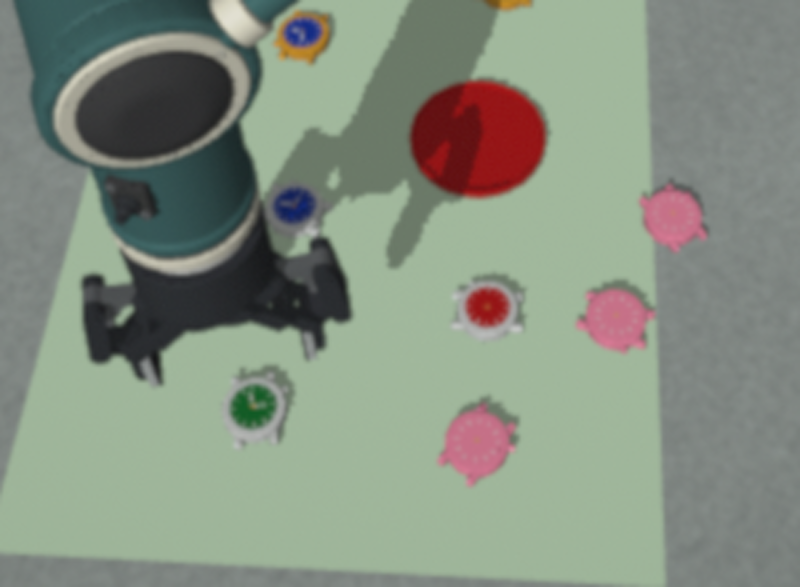

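The picture shows the open fingers (pads about (150,370) and (310,345)) spanning the green watch at (253,408), in line with its bare flanks. Going down.

Request:
servo_tool --targets '[{"hand": -1, "x": -0.006, "y": 0.001, "z": 0.04, "roll": 0.002}, {"hand": -1, "x": -0.006, "y": 0.001, "z": 0.09, "roll": 0.002}, {"hand": -1, "x": -0.006, "y": 0.001, "z": 0.13, "roll": 0.002}, {"hand": -1, "x": -0.006, "y": 0.001, "z": 0.15, "roll": 0.002}, {"hand": -1, "x": -0.006, "y": 0.001, "z": 0.157, "roll": 0.002}, {"hand": -1, "x": -0.006, "y": 0.001, "z": 0.157, "roll": 0.002}, {"hand": -1, "x": -0.006, "y": 0.001, "z": 0.157, "roll": 0.002}]' --grip_force 40

```text
time: 2.25
tool_pos: [0.5988, 0.3167, 0.0041]
tcp_rot: [1.948, 2.463, 0.003]
wrist_force: [-0.2, -0.3, -0.5]
width: 1.0
grip_force: 0.0
```

Request:
servo_tool --targets '[{"hand": -0.4, "x": 0, "y": 0, "z": 0, "roll": 0}, {"hand": -0.2, "x": 0, "y": 0, "z": 0, "roll": 0}, {"hand": 0, "x": 0, "y": 0, "z": 0, "roll": 0}, {"hand": 0.3, "x": 0, "y": 0, "z": 0, "roll": 0}, {"hand": 0.3, "x": 0, "y": 0, "z": 0, "roll": 0}, {"hand": 0.3, "x": 0, "y": 0, "z": 0, "roll": 0}, {"hand": 0.3, "x": 0, "y": 0, "z": 0, "roll": 0}, {"hand": 0.3, "x": 0, "y": 0, "z": 0, "roll": 0}]'

```text
time: 2.92
tool_pos: [0.5992, 0.316, 0.0042]
tcp_rot: [1.95, 2.462, 0.003]
wrist_force: [-1.0, 0.2, 5.7]
width: 0.46
grip_force: 39.7
```

Request:
servo_tool --targets '[{"hand": 0.3, "x": 0, "y": 0, "z": -0.008, "roll": 0}, {"hand": 0.3, "x": 0, "y": 0, "z": -0.02, "roll": 0}, {"hand": 0.3, "x": 0, "y": 0, "z": -0.03, "roll": 0}, {"hand": 0.3, "x": 0, "y": 0, "z": -0.03, "roll": 0}]' --grip_force 60

```text
time: 3.25
tool_pos: [0.5991, 0.316, 0.0191]
tcp_rot: [1.95, 2.462, 0.003]
wrist_force: [0.2, 0.2, -1.1]
width: 0.45
grip_force: 60.2
```

```bash
python3 -c "
from h import *
plan((.59,-.28,.11),13.2)
im=read_camera('side');cv2.imwrite('pics/s3.png',cv2.resize(im[280:400,120:280,::-1],(800,600),interpolation=cv2.INTER_CUBIC))"
```

```text
t 3.25 pos [0.5991 0.316  0.0191] yaw 13.3 w 0.45 | xyz [-1.156 -0.291 -0.183] roll 0.0 tilt [ 0.002  0.001 -1.   ]
```

View pics/s3.png

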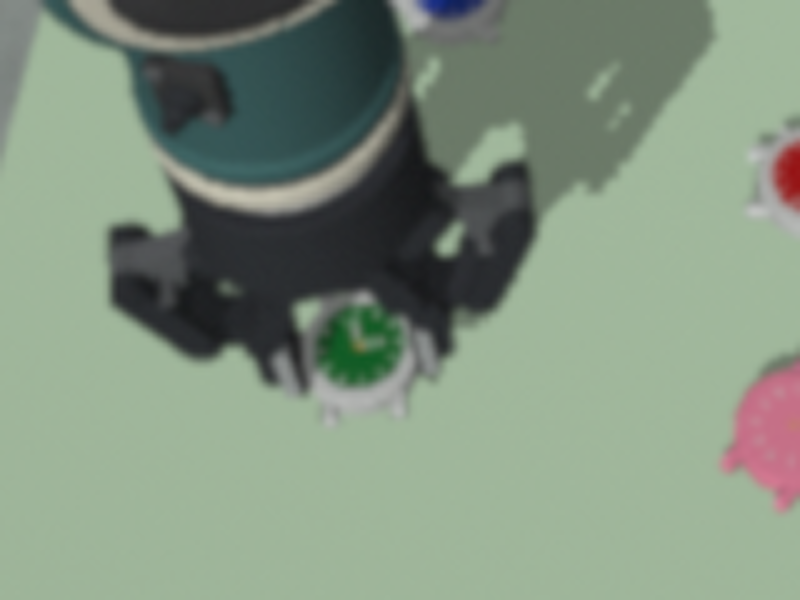

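The watch sits level between the pads at (360,345), free of the bench.

Request:
servo_tool --targets '[{"hand": 0.3, "x": 0, "y": 0, "z": -0.05, "roll": 0}, {"hand": 0.3, "x": -0.03, "y": -0.008, "z": -0.1, "roll": 0}, {"hand": 0.3, "x": -0.09, "y": -0.023, "z": -0.14, "roll": 0}, {"hand": 0.3, "x": -0.16, "y": -0.04, "z": -0.16, "roll": 0}, {"hand": 0.3, "x": -0.23, "y": -0.058, "z": -0.16, "roll": 0}, {"hand": 0.3, "x": -0.3, "y": -0.075, "z": -0.16, "roll": 0}, {"hand": 0.3, "x": -0.37, "y": -0.093, "z": -0.16, "roll": 0}, {"hand": 0.3, "x": -0.44, "y": -0.11, "z": -0.16, "roll": 0}, {"hand": 0.3, "x": -0.51, "y": -0.128, "z": -0.16, "roll": 0}, {"hand": 0.3, "x": -0.58, "y": -0.146, "z": -0.16, "roll": 0}]'

```text
time: 4.13
tool_pos: [0.5932, 0.015, 0.0976]
tcp_rot: [-1.95, -2.463, 0.0]
wrist_force: [1.1, 0.1, -0.9]
width: 0.449
grip_force: 60.4
```

```bash
python3 -c "
from h import *
plan((.5875,-.2935,.10),13.2)"
```

```text
t 4.13 pos [0.5932 0.015  0.0976] yaw 13.3 w 0.449 | xyz [-0.598 -0.153 -0.005] roll 0.0 tilt [-0. -0. -1.]
```

Request:
servo_tool --targets '[{"hand": 0.3, "x": -0.07, "y": -0.018, "z": 0, "roll": 0}, {"hand": 0.3, "x": -0.14, "y": -0.036, "z": 0, "roll": 0}, {"hand": 0.3, "x": -0.21, "y": -0.054, "z": 0, "roll": 0}, {"hand": 0.3, "x": -0.28, "y": -0.072, "z": 0, "roll": 0}, {"hand": 0.3, "x": -0.35, "y": -0.09, "z": 0, "roll": 0}, {"hand": 0.3, "x": -0.42, "y": -0.107, "z": 0, "roll": 0}, {"hand": 0.3, "x": -0.49, "y": -0.125, "z": 0, "roll": 0}, {"hand": 0.3, "x": -0.55, "y": -0.14, "z": 0, "roll": 0}, {"hand": 0.3, "x": -0.58, "y": -0.149, "z": 0, "roll": 0}, {"hand": 0.3, "x": -0.598, "y": -0.153, "z": 0, "roll": 0}]'

```text
time: 4.97
tool_pos: [0.5873, -0.2941, 0.0974]
tcp_rot: [-1.953, -2.46, 0.0]
wrist_force: [-0.2, 0.1, -0.3]
width: 0.45
grip_force: 60.4
```

Request:
servo_tool --targets '[{"hand": 0.3, "x": 0, "y": 0, "z": 0.04, "roll": 0}, {"hand": 0.3, "x": 0, "y": 0, "z": 0.09, "roll": 0}, {"hand": 0.3, "x": 0, "y": 0, "z": 0.12, "roll": 0}, {"hand": 0.3, "x": 0, "y": 0, "z": 0.12, "roll": 0}, {"hand": 0.3, "x": 0, "y": 0, "z": 0.12, "roll": 0}]'

```text
time: 5.38
tool_pos: [0.5868, -0.2902, 0.0363]
tcp_rot: [-1.947, -2.461, 0.0]
wrist_force: [0.0, 0.7, -0.4]
width: 0.45
grip_force: 60.4
```

```bash
python3 -c "
from h import *
plan((.5875,-.2935,.0072),13.2)
im=read_camera('side');cv2.imwrite('pics/s4.png',cv2.resize(im[60:180,170:330,::-1],(800,600),interpolation=cv2.INTER_CUBIC))"
```

```text
t 5.38 pos [ 0.5868 -0.2902  0.0363] yaw 13.3 w 0.45 | xyz [-0.007 -0.     0.058] roll 0.001 tilt [-0.003  0.002 -1.   ]
```

View pics/s4.png

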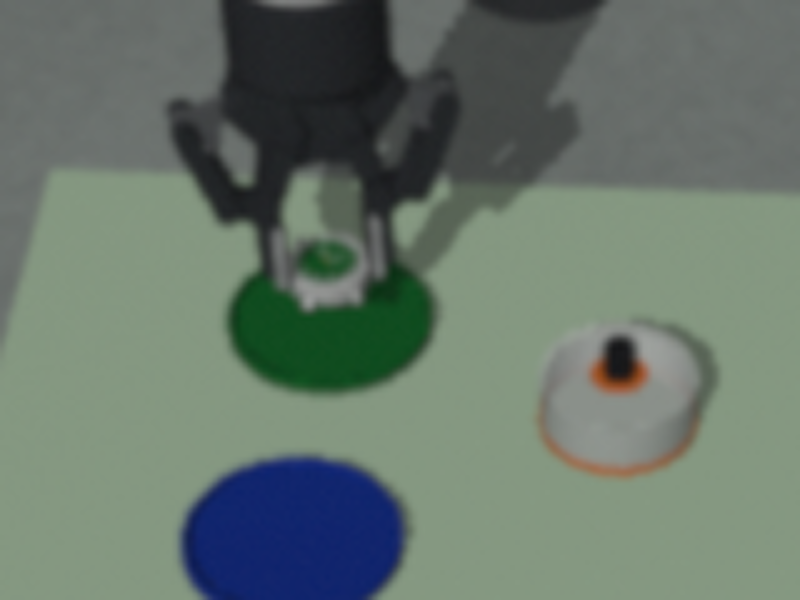

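Request:
servo_tool --targets '[{"hand": 0.3, "x": -0.007, "y": 0, "z": 0.02, "roll": 0}, {"hand": 0.3, "x": -0.007, "y": 0, "z": 0.035, "roll": 0}, {"hand": 0.3, "x": -0.007, "y": 0, "z": 0.045, "roll": 0}, {"hand": 0.3, "x": -0.007, "y": 0, "z": 0.052, "roll": 0}, {"hand": 0.3, "x": -0.007, "y": 0, "z": 0.055, "roll": 0}, {"hand": 0.3, "x": -0.007, "y": 0, "z": 0.057, "roll": 0}, {"hand": 0.3, "x": -0.007, "y": 0, "z": 0.057, "roll": 0}, {"hand": 0.3, "x": -0.007, "y": 0, "z": 0.057, "roll": 0}]'

```text
time: 6.1
tool_pos: [0.5888, -0.2955, 0.0095]
tcp_rot: [1.95, 2.463, 0.0]
wrist_force: [-0.4, 0.4, -0.9]
width: 0.449
grip_force: 60.4
```

```bash
python3 -c "
from h import *
plan((.5875,-.2935,.0072),13.2)"
```

```text
t 6.1 pos [ 0.5888 -0.2955  0.0095] yaw 13.3 w 0.449 | xyz [ 0.004 -0.002  0.005] roll 0.0 tilt [ 0. -0. -1.]
```

Request:
servo_tool --targets '[{"hand": 0.3, "x": 0.004, "y": -0.002, "z": 0.002, "roll": 0}, {"hand": 0.3, "x": 0.004, "y": -0.002, "z": 0.004, "roll": 0}, {"hand": 0.3, "x": 0.004, "y": -0.002, "z": 0.004, "roll": 0}, {"hand": 0.3, "x": 0.004, "y": -0.002, "z": 0.004, "roll": 0}]'

```text
time: 6.43
tool_pos: [0.5873, -0.2936, 0.0075]
tcp_rot: [1.95, 2.463, 0.0]
wrist_force: [-0.6, -0.2, 0.4]
width: 0.449
grip_force: 60.5
```

Request:
servo_tool --targets '[{"hand": 0.1, "x": 0, "y": 0, "z": 0, "roll": 0}, {"hand": 0, "x": 0, "y": 0, "z": 0, "roll": 0}, {"hand": -0.1, "x": 0, "y": 0, "z": 0, "roll": 0}, {"hand": -0.2, "x": 0, "y": 0, "z": 0, "roll": 0}, {"hand": -0.3, "x": 0, "y": 0, "z": 0, "roll": 0}, {"hand": -0.35, "x": 0, "y": 0, "z": 0, "roll": 0}, {"hand": -0.35, "x": 0, "y": 0, "z": 0, "roll": 0}, {"hand": -0.35, "x": 0, "y": 0, "z": 0, "roll": 0}]'

```text
time: 7.1
tool_pos: [0.5872, -0.2936, 0.0073]
tcp_rot: [-1.95, -2.463, 0.0]
wrist_force: [0.4, 0.3, 0.4]
width: 0.677
grip_force: 0.0
```

Request:
servo_tool --targets '[{"hand": -0.35, "x": 0, "y": 0, "z": -0.03, "roll": 0}, {"hand": -0.35, "x": 0, "y": 0, "z": -0.08, "roll": 0}, {"hand": -0.35, "x": 0, "y": 0, "z": -0.15, "roll": 0}, {"hand": -0.6, "x": 0, "y": 0, "z": -0.2, "roll": 0}, {"hand": -1, "x": 0, "y": 0, "z": -0.2, "roll": 0}]'

```text
time: 7.52
tool_pos: [0.5918, -0.2961, 0.1161]
tcp_rot: [1.942, 2.453, 0.003]
wrist_force: [1.1, -0.7, 0.4]
width: 0.917
grip_force: 0.0
```

```bash
python3 -c "
from h import *
plan((.590,.159,.10),71.5)"
```

```text
t 7.52 pos [ 0.5918 -0.2961  0.1161] yaw 13.3 w 0.917 | xyz [0.887 0.205 0.027] roll -0.324 tilt [ 0.011 -0.006 -1.   ]
```

Request:
servo_tool --targets '[{"hand": -1, "x": 0.07, "y": 0.016, "z": 0.01, "roll": -0.03}, {"hand": -1, "x": 0.14, "y": 0.032, "z": 0.02, "roll": -0.065}, {"hand": -1, "x": 0.22, "y": 0.051, "z": 0.02, "roll": -0.1}, {"hand": -1, "x": 0.3, "y": 0.069, "z": 0.02, "roll": -0.135}, {"hand": -1, "x": 0.38, "y": 0.088, "z": 0.02, "roll": -0.17}, {"hand": -1, "x": 0.46, "y": 0.106, "z": 0.02, "roll": -0.205}, {"hand": -1, "x": 0.54, "y": 0.125, "z": 0.02, "roll": -0.24}, {"hand": -1, "x": 0.62, "y": 0.143, "z": 0.02, "roll": -0.275}, {"hand": -1, "x": 0.7, "y": 0.162, "z": 0.02, "roll": -0.31}, {"hand": -1, "x": 0.77, "y": 0.178, "z": 0.02, "roll": -0.324}]'

```text
time: 8.35
tool_pos: [0.5854, 0.104, 0.0983]
tcp_rot: [0.494, 3.101, 0.001]
wrist_force: [0.2, -0.1, -0.2]
width: 0.996
grip_force: 0.0
```

```bash
python3 -c "
from h import *
plan((.590,.159,.06),71.5)
im=read_camera('side')
for k in ('green','blue'):
  for a,c in blobs(masks(im)[k]): print(k,a,c.round(1),back('side',c,.015).round(4),back('side',c,.012).round(4))
cv2.imwrite('pics/s5.png',cv2.resize(im[60:180,170:330,::-1],(600,450),interpolation=cv2.INTER_CUBIC))"
```

```text
t 8.35 pos [0.5854 0.104  0.0983] yaw 71.9 w 0.996 | xyz [0.025 0.107 0.077] roll 0.002 tilt [ 0.001  0.    -1.   ]
green 68 [440.3  28.1] [ 0.0157 -0.741 ] [ 0.0142 -0.7461]
green 569 [236.4 124.5] [ 0.5832 -0.2781] [ 0.5837 -0.2815]
green 24 [235.3 120.5] [ 0.5875 -0.2928] [ 0.5881 -0.2963]
green 40 [289.8 194.2] [ 0.4436 -0.0572] [ 0.4436 -0.0598]
blue 578 [237.  166.3] [ 0.5673 -0.1356] [ 0.5678 -0.1385]
blue 48 [215.1 210.8] [ 0.6005 -0.0023] [ 0.6011 -0.0048]
blue 110 [210.  276.7] [0.5893 0.1608] [0.5899 0.159 ]
```

View pics/s5.png

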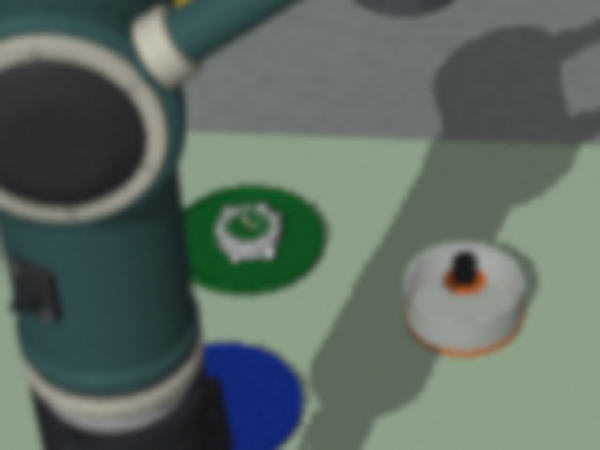

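The green watch lies flat in the middle of its dish, at crop pixel (248,228), measured (0.5875, −0.293).

Request:
servo_tool --targets '[{"hand": -1, "x": 0.012, "y": 0.05, "z": 0.03, "roll": 0.002}, {"hand": -1, "x": 0.025, "y": 0.1, "z": 0.06, "roll": 0.002}, {"hand": -1, "x": 0.025, "y": 0.107, "z": 0.077, "roll": 0.002}, {"hand": -1, "x": 0.025, "y": 0.107, "z": 0.077, "roll": 0.002}, {"hand": -1, "x": 0.025, "y": 0.107, "z": 0.077, "roll": 0.002}, {"hand": -1, "x": 0.025, "y": 0.107, "z": 0.077, "roll": 0.002}]'

```text
time: 8.9
tool_pos: [0.591, 0.1552, 0.0595]
tcp_rot: [0.514, 3.099, -0.0]
wrist_force: [0.3, -0.7, -0.5]
width: 1.004
grip_force: 0.0
```

```bash
python3 -c "
from h import *
plan((.590,.159,.004),71.5)"
```

```text
t 8.9 pos [0.591  0.1552 0.0595] yaw 71.2 w 1.004 | xyz [0.004 0.007 0.111] roll -0.002 tilt [ 0.001 -0.    -1.   ]
```

Request:
servo_tool --targets '[{"hand": -1, "x": 0.004, "y": 0.006, "z": 0.04, "roll": 0}, {"hand": -1, "x": 0.004, "y": 0.006, "z": 0.08, "roll": 0}, {"hand": -1, "x": 0.004, "y": 0.006, "z": 0.1, "roll": 0}, {"hand": -1, "x": 0.004, "y": 0.006, "z": 0.109, "roll": 0}, {"hand": -1, "x": 0.004, "y": 0.006, "z": 0.111, "roll": 0}, {"hand": -1, "x": 0.004, "y": 0.006, "z": 0.111, "roll": 0}, {"hand": -1, "x": 0.004, "y": 0.006, "z": 0.111, "roll": 0}]' --grip_force 40

```text
time: 9.48
tool_pos: [0.5907, 0.1596, 0.0044]
tcp_rot: [0.513, 3.098, 0.001]
wrist_force: [1.2, 0.6, 0.4]
width: 1.001
grip_force: 0.0
```

Request:
servo_tool --targets '[{"hand": -0.4, "x": 0, "y": 0, "z": 0, "roll": 0}, {"hand": -0.2, "x": 0, "y": 0, "z": 0, "roll": 0}, {"hand": 0, "x": 0, "y": 0, "z": 0, "roll": 0}, {"hand": 0.3, "x": 0, "y": 0, "z": 0, "roll": 0}, {"hand": 0.3, "x": 0, "y": 0, "z": 0, "roll": 0}, {"hand": 0.3, "x": 0, "y": 0, "z": 0, "roll": 0}, {"hand": 0.3, "x": 0, "y": 0, "z": 0, "roll": 0}, {"hand": 0.3, "x": 0, "y": 0, "z": 0, "roll": 0}]'

```text
time: 10.15
tool_pos: [0.5902, 0.1599, 0.0042]
tcp_rot: [0.512, 3.099, 0.001]
wrist_force: [-1.2, -1.2, 5.2]
width: 0.461
grip_force: 39.8
```

Same width as the green one: held on the flanks. Lift and carry.

Request:
servo_tool --targets '[{"hand": 0.3, "x": 0, "y": 0, "z": -0.01, "roll": 0}, {"hand": 0.3, "x": 0, "y": 0, "z": -0.04, "roll": 0}, {"hand": 0.3, "x": 0, "y": 0, "z": -0.1, "roll": 0}, {"hand": 0.3, "x": 0, "y": 0, "z": -0.16, "roll": 0}, {"hand": 0.3, "x": 0, "y": 0, "z": -0.19, "roll": 0}]' --grip_force 60

```text
time: 10.57
tool_pos: [0.5912, 0.1601, 0.1016]
tcp_rot: [0.512, 3.096, 0.002]
wrist_force: [2.1, 0.8, 0.3]
width: 0.451
grip_force: 60.4
```

```bash
python3 -c "
from h import *
plan((.5892,-.140,.10),71.5)"
```

```text
t 10.57 pos [0.5912 0.1601 0.1016] yaw 71.2 w 0.451 | xyz [-0.189 -0.57   0.003] roll -0.002 tilt [ 0.004  0.001 -1.   ]
```

Request:
servo_tool --targets '[{"hand": 0.3, "x": -0.02, "y": -0.06, "z": 0, "roll": 0}, {"hand": 0.3, "x": -0.044, "y": -0.132, "z": 0, "roll": 0}, {"hand": 0.3, "x": -0.068, "y": -0.204, "z": 0, "roll": 0}, {"hand": 0.3, "x": -0.092, "y": -0.276, "z": 0, "roll": 0}, {"hand": 0.3, "x": -0.116, "y": -0.348, "z": 0, "roll": 0}, {"hand": 0.3, "x": -0.14, "y": -0.42, "z": 0, "roll": 0}, {"hand": 0.3, "x": -0.163, "y": -0.49, "z": 0, "roll": 0}, {"hand": 0.3, "x": -0.18, "y": -0.54, "z": 0, "roll": 0}, {"hand": 0.3, "x": -0.187, "y": -0.565, "z": 0, "roll": 0}, {"hand": 0.3, "x": -0.189, "y": -0.57, "z": 0, "roll": 0}]'

```text
time: 11.4
tool_pos: [0.5869, -0.1428, 0.098]
tcp_rot: [-0.517, -3.098, 0.0]
wrist_force: [-0.2, 0.9, 0.2]
width: 0.451
grip_force: 60.4
```

Request:
servo_tool --targets '[{"hand": 0.3, "x": 0, "y": 0, "z": 0.04, "roll": 0}, {"hand": 0.3, "x": 0, "y": 0, "z": 0.09, "roll": 0}, {"hand": 0.3, "x": 0, "y": 0, "z": 0.13, "roll": 0}, {"hand": 0.3, "x": 0, "y": 0, "z": 0.14, "roll": 0}, {"hand": 0.3, "x": 0, "y": 0, "z": 0.14, "roll": 0}, {"hand": 0.3, "x": 0, "y": 0, "z": 0.14, "roll": 0}]'

```text
time: 11.9
tool_pos: [0.5876, -0.1395, 0.0285]
tcp_rot: [-0.511, -3.099, -0.001]
wrist_force: [0.2, -0.5, 0.2]
width: 0.449
grip_force: 60.4
```

```bash
python3 -c "
from h import *
plan((.5892,-.140,.0073),71.5)"
```

```text
t 11.9 pos [ 0.5876 -0.1395  0.0285] yaw 71.3 w 0.449 | xyz [-0.003  0.     0.042] roll -0.001 tilt [-0.  0. -1.]
```

Request:
servo_tool --targets '[{"hand": 0.3, "x": -0.002, "y": 0, "z": 0.015, "roll": 0}, {"hand": 0.3, "x": -0.002, "y": 0, "z": 0.027, "roll": 0}, {"hand": 0.3, "x": -0.002, "y": 0, "z": 0.035, "roll": 0}, {"hand": 0.3, "x": -0.002, "y": 0, "z": 0.039, "roll": 0}, {"hand": 0.3, "x": -0.002, "y": 0, "z": 0.041, "roll": 0}, {"hand": 0.3, "x": -0.002, "y": 0, "z": 0.041, "roll": 0}, {"hand": 0.3, "x": -0.002, "y": 0, "z": 0.041, "roll": 0}, {"hand": 0.3, "x": -0.002, "y": 0, "z": 0.041, "roll": 0}]'

```text
time: 12.57
tool_pos: [0.5885, -0.141, 0.008]
tcp_rot: [0.513, 3.099, -0.0]
wrist_force: [0.3, -0.9, 0.6]
width: 0.451
grip_force: 60.5
```

Request:
servo_tool --targets '[{"hand": 0.1, "x": 0, "y": 0, "z": 0.001, "roll": 0}, {"hand": 0, "x": 0, "y": 0, "z": 0.001, "roll": 0}, {"hand": -0.1, "x": 0, "y": 0, "z": 0.001, "roll": 0}, {"hand": -0.2, "x": 0, "y": 0, "z": 0.001, "roll": 0}, {"hand": -0.3, "x": 0, "y": 0, "z": 0.001, "roll": 0}, {"hand": -0.35, "x": 0, "y": 0, "z": 0.001, "roll": 0}, {"hand": -0.35, "x": 0, "y": 0, "z": 0.001, "roll": 0}, {"hand": -0.35, "x": 0, "y": 0, "z": 0.001, "roll": 0}]'

```text
time: 13.23
tool_pos: [0.5884, -0.1409, 0.0073]
tcp_rot: [-0.513, -3.099, -0.0]
wrist_force: [-0.1, 0.4, -0.5]
width: 0.675
grip_force: 0.0
```

Request:
servo_tool --targets '[{"hand": -0.35, "x": 0, "y": 0, "z": -0.03, "roll": 0}, {"hand": -0.35, "x": 0, "y": 0, "z": -0.08, "roll": 0}, {"hand": -0.35, "x": 0, "y": 0, "z": -0.15, "roll": 0}, {"hand": -0.6, "x": 0, "y": 0, "z": -0.2, "roll": 0}, {"hand": -1, "x": 0, "y": 0, "z": -0.2, "roll": 0}]'

```text
time: 13.65
tool_pos: [0.593, -0.1422, 0.1142]
tcp_rot: [0.511, 3.088, -0.002]
wrist_force: [1.2, -0.1, 1.8]
width: 0.917
grip_force: 0.0
```

```bash
python3 -c "
from h import *
plan((.447,.2327,.08),90)"
```

```text
t 13.65 pos [ 0.593  -0.1422  0.1142] yaw 71.2 w 0.917 | xyz [0.519 0.616 0.063] roll -0.104 tilt [ 0.011 -0.003 -1.   ]
```

Request:
servo_tool --targets '[{"hand": -1, "x": 0.04, "y": 0.048, "z": 0, "roll": -0.01}, {"hand": -1, "x": 0.09, "y": 0.107, "z": 0.01, "roll": -0.02}, {"hand": -1, "x": 0.14, "y": 0.166, "z": 0.015, "roll": -0.03}, {"hand": -1, "x": 0.19, "y": 0.225, "z": 0.02, "roll": -0.045}, {"hand": -1, "x": 0.24, "y": 0.285, "z": 0.025, "roll": -0.06}, {"hand": -1, "x": 0.29, "y": 0.344, "z": 0.03, "roll": -0.075}, {"hand": -1, "x": 0.34, "y": 0.403, "z": 0.035, "roll": -0.09}, {"hand": -1, "x": 0.39, "y": 0.463, "z": 0.04, "roll": -0.104}, {"hand": -1, "x": 0.44, "y": 0.522, "z": 0.045, "roll": -0.104}, {"hand": -1, "x": 0.47, "y": 0.558, "z": 0.05, "roll": -0.104}]'

```text
time: 14.48
tool_pos: [0.4537, 0.2015, 0.0818]
tcp_rot: [0.001, -3.141, -0.001]
wrist_force: [0.2, -0.6, 0.0]
width: 1.003
grip_force: 0.0
```

```bash
python3 -c "
from h import *
plan((.447,.2327,.06),90)"
```

```text
t 14.48 pos [0.4537 0.2015 0.0818] yaw 90.0 w 1.003 | xyz [0.013 0.062 0.044] roll 0.0 tilt [-0.001  0.001 -1.   ]
```

Request:
servo_tool --targets '[{"hand": -1, "x": 0.006, "y": 0.03, "z": 0.015, "roll": 0}, {"hand": -1, "x": 0.013, "y": 0.055, "z": 0.03, "roll": 0}, {"hand": -1, "x": 0.013, "y": 0.062, "z": 0.044, "roll": 0}, {"hand": -1, "x": 0.013, "y": 0.062, "z": 0.044, "roll": 0}, {"hand": -1, "x": 0.013, "y": 0.062, "z": 0.044, "roll": 0}, {"hand": -1, "x": 0.013, "y": 0.062, "z": 0.044, "roll": 0}, {"hand": -1, "x": 0.013, "y": 0.062, "z": 0.044, "roll": 0}]'

```text
time: 15.07
tool_pos: [0.4498, 0.2292, 0.0606]
tcp_rot: [0.004, 3.141, 0.0]
wrist_force: [-0.6, 0.2, 0.5]
width: 0.999
grip_force: 0.0
```

```bash
python3 -c "
from h import *
plan((.447,.2327,.004),90)
im=read_camera('side');cv2.imwrite('pics/s6.png',cv2.resize(im[:,80:400,::-1],(457,600),interpolation=cv2.INTER_CUBIC))"
```

```text
t 15.07 pos [0.4498 0.2292 0.0606] yaw 89.9 w 0.999 | xyz [0.006 0.007 0.113] roll -0.001 tilt [ 0.001  0.    -1.   ]
```

View pics/s6.png

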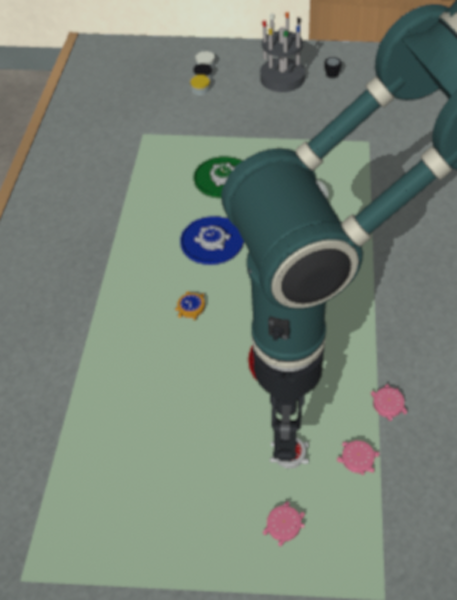

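The blue (212,237) and green (224,174) watches lie in their dishes, and the gripper stands over the red watch (290,450). The pinks are clear of the fingers.

Request:
servo_tool --targets '[{"hand": -1, "x": 0.005, "y": 0.006, "z": 0.04, "roll": 0}, {"hand": -1, "x": 0.005, "y": 0.006, "z": 0.08, "roll": 0}, {"hand": -1, "x": 0.005, "y": 0.006, "z": 0.1, "roll": 0}, {"hand": -1, "x": 0.005, "y": 0.006, "z": 0.109, "roll": 0}, {"hand": -1, "x": 0.005, "y": 0.006, "z": 0.112, "roll": 0}, {"hand": -1, "x": 0.005, "y": 0.006, "z": 0.112, "roll": 0}, {"hand": -1, "x": 0.005, "y": 0.006, "z": 0.112, "roll": 0}]' --grip_force 40

```text
time: 15.7
tool_pos: [0.4476, 0.2332, 0.0051]
tcp_rot: [0.002, 3.14, 0.001]
wrist_force: [0.4, -0.0, 0.4]
width: 0.999
grip_force: 0.0
```

Request:
servo_tool --targets '[{"hand": -0.4, "x": 0, "y": 0, "z": 0, "roll": 0}, {"hand": -0.2, "x": 0, "y": 0, "z": 0, "roll": 0}, {"hand": 0, "x": 0, "y": 0, "z": 0, "roll": 0}, {"hand": 0.3, "x": 0, "y": 0, "z": 0, "roll": 0}, {"hand": 0.3, "x": 0, "y": 0, "z": 0, "roll": 0}, {"hand": 0.3, "x": 0, "y": 0, "z": 0, "roll": 0}, {"hand": 0.3, "x": 0, "y": 0, "z": 0, "roll": 0}, {"hand": 0.3, "x": 0, "y": 0, "z": 0, "roll": 0}]'

```text
time: 16.37
tool_pos: [0.4472, 0.2332, 0.0052]
tcp_rot: [0.001, 3.141, 0.001]
wrist_force: [-1.1, -0.5, 4.7]
width: 0.458
grip_force: 39.6
```

Request:
servo_tool --targets '[{"hand": 0.3, "x": 0, "y": 0, "z": -0.01, "roll": 0}, {"hand": 0.3, "x": 0, "y": 0, "z": -0.04, "roll": 0}, {"hand": 0.3, "x": 0, "y": 0, "z": -0.08, "roll": 0}, {"hand": 0.3, "x": 0, "y": 0, "z": -0.11, "roll": 0}, {"hand": 0.3, "x": 0, "y": 0, "z": -0.11, "roll": 0}]' --grip_force 60

```text
time: 16.78
tool_pos: [0.4493, 0.2341, 0.0627]
tcp_rot: [0.002, 3.136, 0.004]
wrist_force: [-0.1, 0.2, -0.4]
width: 0.448
grip_force: 60.2
```

```bash
python3 -c "
from h import *
plan((.4607,.088,.06),90)"
```

```text
t 16.78 pos [0.4493 0.2341 0.0627] yaw 89.9 w 0.448 | xyz [-0.023 -0.292  0.005] roll -0.0 tilt [ 0.006  0.003 -1.   ]
```

Request:
servo_tool --targets '[{"hand": 0.3, "x": -0.005, "y": -0.05, "z": 0, "roll": 0}, {"hand": 0.3, "x": -0.012, "y": -0.12, "z": 0, "roll": 0}, {"hand": 0.3, "x": -0.018, "y": -0.19, "z": 0, "roll": 0}, {"hand": 0.3, "x": -0.022, "y": -0.25, "z": 0, "roll": 0}, {"hand": 0.3, "x": -0.025, "y": -0.28, "z": 0.01, "roll": 0}, {"hand": 0.3, "x": -0.026, "y": -0.29, "z": 0.04, "roll": 0}, {"hand": 0.3, "x": -0.026, "y": -0.29, "z": 0.07, "roll": 0}, {"hand": 0.3, "x": -0.026, "y": -0.29, "z": 0.07, "roll": 0}, {"hand": 0.3, "x": -0.026, "y": -0.29, "z": 0.07, "roll": 0}]'

```text
time: 17.53
tool_pos: [0.4579, 0.0876, 0.0229]
tcp_rot: [-0.002, -3.138, 0.001]
wrist_force: [0.8, 1.0, -0.2]
width: 0.45
grip_force: 60.4
```

```bash
python3 -c "
from h import *
plan((.4607,.088,.0083),90)"
```

```text
t 17.53 pos [0.4579 0.0876 0.0229] yaw 89.9 w 0.45 | xyz [-0.006  0.001  0.029] roll -0.0 tilt [-0.004 -0.    -1.   ]
```

Request:
servo_tool --targets '[{"hand": 0.3, "x": -0.003, "y": 0.001, "z": 0.01, "roll": 0}, {"hand": 0.3, "x": -0.003, "y": 0.001, "z": 0.018, "roll": 0}, {"hand": 0.3, "x": -0.003, "y": 0.001, "z": 0.024, "roll": 0}, {"hand": 0.3, "x": -0.003, "y": 0.001, "z": 0.026, "roll": 0}, {"hand": 0.3, "x": -0.003, "y": 0.001, "z": 0.026, "roll": 0}, {"hand": 0.3, "x": -0.003, "y": 0.001, "z": 0.026, "roll": 0}, {"hand": 0.3, "x": -0.003, "y": 0.001, "z": 0.026, "roll": 0}]'

```text
time: 18.12
tool_pos: [0.4613, 0.0886, 0.0115]
tcp_rot: [0.001, 3.141, 0.0]
wrist_force: [0.4, 0.4, -0.2]
width: 0.448
grip_force: 60.4
```

Request:
servo_tool --targets '[{"hand": 0.3, "x": 0, "y": -0.001, "z": 0.003, "roll": 0}, {"hand": 0.3, "x": 0, "y": -0.001, "z": 0.006, "roll": 0}, {"hand": 0.3, "x": 0, "y": -0.001, "z": 0.006, "roll": 0}, {"hand": 0.3, "x": 0, "y": -0.001, "z": 0.006, "roll": 0}]'

```text
time: 18.45
tool_pos: [0.4614, 0.0879, 0.0084]
tcp_rot: [0.002, 3.141, 0.0]
wrist_force: [0.5, 1.2, 1.3]
width: 0.445
grip_force: 60.6
```

Request:
servo_tool --targets '[{"hand": 0.1, "x": 0, "y": 0, "z": 0, "roll": 0}, {"hand": 0, "x": 0, "y": 0, "z": 0, "roll": 0}, {"hand": -0.1, "x": 0, "y": 0, "z": 0, "roll": 0}, {"hand": -0.2, "x": 0, "y": 0, "z": 0, "roll": 0}, {"hand": -0.3, "x": 0, "y": 0, "z": 0, "roll": 0}, {"hand": -0.35, "x": 0, "y": 0, "z": 0, "roll": 0}, {"hand": -0.35, "x": 0, "y": 0, "z": 0, "roll": 0}, {"hand": -0.35, "x": 0, "y": 0, "z": 0, "roll": 0}]'

```text
time: 19.12
tool_pos: [0.4611, 0.0879, 0.0083]
tcp_rot: [0.002, 3.142, -0.0]
wrist_force: [0.4, -0.6, 0.3]
width: 0.672
grip_force: 0.0
```

Request:
servo_tool --targets '[{"hand": -0.35, "x": 0, "y": 0, "z": -0.03, "roll": 0}, {"hand": -0.35, "x": 0, "y": 0, "z": -0.08, "roll": 0}, {"hand": -0.35, "x": 0, "y": 0, "z": -0.15, "roll": 0}, {"hand": -0.35, "x": 0, "y": -0.06, "z": -0.22, "roll": 0}, {"hand": -0.2, "x": 0, "y": -0.12, "z": -0.24, "roll": 0}, {"hand": -0.2, "x": 0, "y": -0.2, "z": -0.24, "roll": 0}, {"hand": -0.2, "x": 0, "y": -0.26, "z": -0.24, "roll": 0}, {"hand": -0.2, "x": 0, "y": -0.3, "z": -0.24, "roll": 0}]'

```text
time: 19.78
tool_pos: [0.4612, -0.0646, 0.1292]
tcp_rot: [0.003, 3.14, -0.002]
wrist_force: [-0.5, 0.1, -0.2]
width: 0.602
grip_force: 0.0
```

```bash
python3 -c "
from h import *
plan((.441,-.227,.13),90)
ims={n:read_camera(n) for n in('top','side')}
for n,im in ims.items():
  for a,c in blobs(masks(im)['red']): print(n,a,c.round(1),back(n,c,.015).round(4))
  h=cv2.cvtColor(im,cv2.COLOR_RGB2HSV).astype(int)
  g=proj(n,(.441,-.227,.048)); y,x=np.mgrid[:420,:560]
  near=np.hypot(x-g[0],y-g[1])<22
  print(n,g,'black',[(a,c.round(1),back(n,c,.048 if n=='top' else .042).round(4)) for a,c in blobs(near&(h[...,2]<60),5)],
   'or',[(a,c.round(1),back(n,c,.030).round(4)) for a,c in blobs(near&(h[...,1]>130)&(h[...,0]<20),5)])
a=cv2.resize(ims['side'][80:330,180:360,::-1],(432,600),interpolation=cv2.INTER_CUBIC)
g=proj('top',(.441,-.227,.04)).astype(int)
b=cv2.resize(ims['top'][g[1]-50:g[1]+50,g[0]-30:g[0]+30,::-1],(360,600),interpolation=cv2.INTER_CUBIC)
cv2.imwrite('pics/s7.png',np.hstack([a,b]))"
```

```text
t 19.78 pos [ 0.4612 -0.0646  0.1292] yaw 89.9 w 0.602 | xyz [ 0.04  -0.325 -0.001] roll -0.001 tilt [ 0.002 -0.001 -1.   ]
top 733 [249.1 215.8] [0.4597 0.0846]
top 40 [247.4 215.1] [0.4615 0.0888]
top [381.60396751 220.30189567] black [(np.int32(6), array([362. , 213.2]), array([ 0.4585, -0.1818]))] or []
side 1107 [279.  252.1] [0.4596 0.0969]
side 72 [278.9 248.7] [0.4602 0.0888]
side [293.75210266 130.37769776] black [(np.int32(507), array([285. , 127.4]), array([ 0.4622, -0.2432]))] or [(np.int32(24), array([294.8, 135.5]), array([ 0.4381, -0.2293]))]
```

View pics/s7.png

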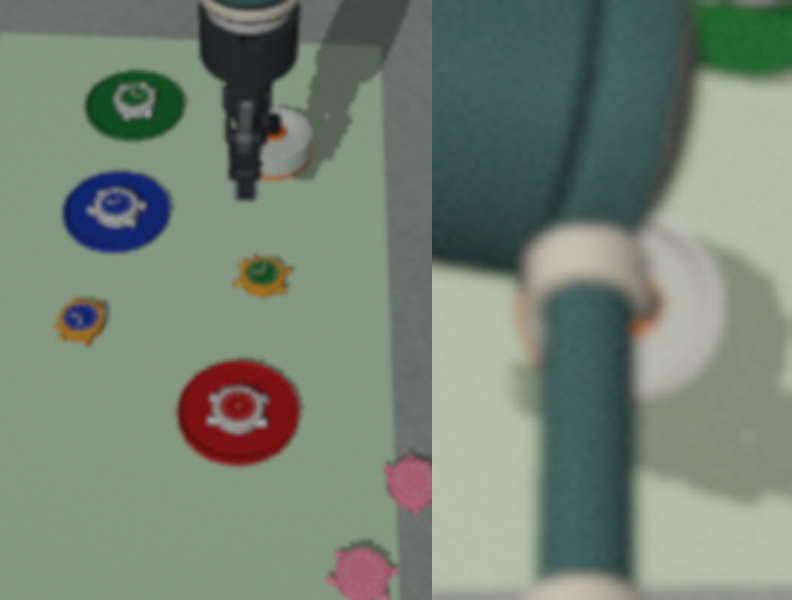

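All three watches lie centred in their dishes, with the red one at left crop pixel (238,408), measured (0.461, 0.089). The arm hides the cover, so I locate its knob in the first pictures.

```bash
python3 -c "
from h import *
for n in('top','side'):
  im=cv2.cvtColor(cv2.imread(f'pics/{n}0.png'),cv2.COLOR_BGR2RGB)
  h=cv2.cvtColor(im,cv2.COLOR_RGB2HSV).astype(int); y,x=np.mgrid[:600,:800]
  g=proj(n,(.441,-.227,.04))/.7
  near=np.hypot(x-g[0],y-g[1])<40
  f=lambda m,z:[(a,c.round(1),back(n,(c+.5)*.7-.5,z).round(4)) for a,c in blobs(near&m,20)]
  print(n,'knob',f(h[...,2]<75,.048 if n=='top' else .041)); print(' or',f((h[...,1]>110)&(h[...,0]<20),.030),f(h[...,1]>110,.030))
  print(' cup', [cv2.minEnclosingCircle(max(cv2.findContours((near&(h[...,1]<20)&(h[...,2]>160)).astype(np.uint8),0,1)[0],key=len))])
"
```

```text
top knob [(np.int32(42), array([548.2, 314.4]), array([ 0.4417, -0.2316]))]
 or [(np.int32(126), array([545.2, 314.7]), array([ 0.4427, -0.2315]))] [(np.int32(126), array([545.2, 314.7]), array([ 0.4427, -0.2315]))]
 cup [((545.5, 315.0), 22.07383918762207)]
side knob [(np.int32(87), array([419.5, 187.7]), array([ 0.4416, -0.2318]))]
 or [(np.int32(94), array([419.2, 193.1]), array([ 0.4418, -0.2307]))] [(np.int32(94), array([419.2, 193.1]), array([ 0.4418, -0.2307]))]Traceback (most recent call last):
  File "<string>", line 10, in <module>
    print(' cup', [cv2.minEnclosingCircle(max(cv2.findContours((near&(h[...,1]<20)&(h[...,2]>160)).astype(np.uint8),0,1)[0],key=len))])
                                          ~~~^^^^^^^^^^^^^^^^^^^^^^^^^^^^^^^^^^^^^^^^^^^^^^^^^^^^^^^^^^^^^^^^^^^^^^^^^^^^^^^^^^^^^^^
ValueError: max() iterable argument is empty
```

Request:
servo_tool --targets '[{"hand": -0.2, "x": 0.008, "y": -0.06, "z": 0, "roll": 0}, {"hand": -0.2, "x": 0.016, "y": -0.13, "z": 0, "roll": 0}, {"hand": -0.2, "x": 0.024, "y": -0.2, "z": 0, "roll": 0}, {"hand": -0.2, "x": 0.032, "y": -0.27, "z": 0, "roll": 0}, {"hand": -0.2, "x": 0.038, "y": -0.32, "z": 0.02, "roll": 0}, {"hand": -0.2, "x": 0.038, "y": -0.334, "z": 0.05, "roll": 0}, {"hand": -0.2, "x": 0.038, "y": -0.334, "z": 0.08, "roll": 0}, {"hand": -0.2, "x": 0.038, "y": -0.334, "z": 0.08, "roll": 0}, {"hand": -0.2, "x": 0.038, "y": -0.334, "z": 0.08, "roll": 0}, {"hand": -0.2, "x": 0.038, "y": -0.334, "z": 0.08, "roll": 0}]'

```text
time: 20.72
tool_pos: [0.4421, -0.2283, 0.0886]
tcp_rot: [0.0, 3.141, 0.0]
wrist_force: [-0.8, -0.1, 0.2]
width: 0.594
grip_force: 0.0
```

```bash
python3 -c "
from h import *
plan((.442,-.2315,.035),90)"
```

```text
t 20.72 pos [ 0.4421 -0.2283  0.0886] yaw 90.0 w 0.594 | xyz [ 0.    -0.006  0.107] roll -0.0 tilt [ 0.  0. -1.]
```

Request:
servo_tool --targets '[{"hand": -0.2, "x": 0, "y": -0.006, "z": 0.03, "roll": 0}, {"hand": -0.2, "x": 0, "y": -0.006, "z": 0.06, "roll": 0}, {"hand": -0.2, "x": 0, "y": -0.006, "z": 0.085, "roll": 0}, {"hand": -0.2, "x": 0, "y": -0.006, "z": 0.1, "roll": 0}, {"hand": -0.2, "x": 0, "y": -0.006, "z": 0.105, "roll": 0}, {"hand": -0.2, "x": 0, "y": -0.006, "z": 0.105, "roll": 0}, {"hand": -0.2, "x": 0, "y": -0.006, "z": 0.105, "roll": 0}]' --grip_force 40

```text
time: 21.3
tool_pos: [0.4425, -0.2321, 0.0366]
tcp_rot: [0.001, 3.14, -0.001]
wrist_force: [1.1, 0.7, 0.0]
width: 0.604
grip_force: 0.0
```

Request:
servo_tool --targets '[{"hand": 0, "x": 0, "y": 0, "z": 0, "roll": 0}, {"hand": 0.2, "x": 0, "y": 0, "z": 0, "roll": 0}, {"hand": 0.4, "x": 0, "y": 0, "z": 0, "roll": 0}, {"hand": 0.6, "x": 0, "y": 0, "z": 0, "roll": 0}, {"hand": 0.9, "x": 0, "y": 0, "z": 0, "roll": 0}, {"hand": 0.9, "x": 0, "y": 0, "z": 0, "roll": 0}, {"hand": 0.9, "x": 0, "y": 0, "z": 0, "roll": 0}, {"hand": 0.9, "x": 0, "y": 0, "z": 0, "roll": 0}]'

```text
time: 21.97
tool_pos: [0.4421, -0.2324, 0.0364]
tcp_rot: [0.002, 3.141, -0.001]
wrist_force: [-0.7, 0.2, 5.9]
width: 0.164
grip_force: 39.1
```

Request:
servo_tool --targets '[{"hand": 0.9, "x": 0, "y": 0, "z": -0.01, "roll": 0}, {"hand": 0.9, "x": 0, "y": 0, "z": -0.04, "roll": 0}, {"hand": 0.9, "x": 0, "y": 0, "z": -0.08, "roll": 0}, {"hand": 0.9, "x": 0, "y": 0, "z": -0.12, "roll": 0}, {"hand": 0.9, "x": 0, "y": 0, "z": -0.14, "roll": 0}, {"hand": 0.9, "x": 0, "y": 0, "z": -0.14, "roll": 0}]' --grip_force 50

```text
time: 22.47
tool_pos: [0.4435, -0.233, 0.1083]
tcp_rot: [0.002, 3.137, -0.004]
wrist_force: [0.4, 0.1, -0.8]
width: 0.151
grip_force: 48.8
```

```bash
python3 -c "
from h import *
plan((.4607,.088,.106),90)
im=read_camera('side');cv2.imwrite('pics/s8.png',cv2.resize(im[60:180,220:380,::-1],(600,450),interpolation=cv2.INTER_CUBIC))"
```

```text
t 22.47 pos [ 0.4435 -0.233   0.1083] yaw 89.9 w 0.151 | xyz [-0.034  0.642  0.003] roll -0.0 tilt [ 0.004 -0.002 -1.   ]
```

View pics/s8.png

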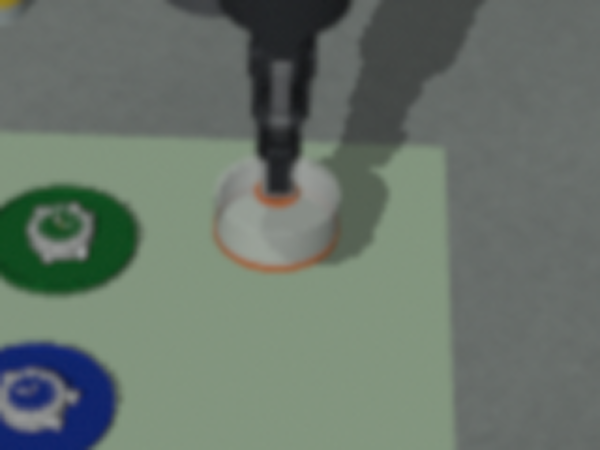

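The cover hangs upright by its knob, at crop pixel (278,185). Carry it over, accelerating gently.

Request:
servo_tool --targets '[{"hand": 0.9, "x": -0.002, "y": 0.03, "z": 0, "roll": 0}, {"hand": 0.9, "x": -0.005, "y": 0.08, "z": 0, "roll": 0}, {"hand": 0.9, "x": -0.009, "y": 0.14, "z": 0, "roll": 0}, {"hand": 0.9, "x": -0.013, "y": 0.21, "z": 0, "roll": 0}, {"hand": 0.9, "x": -0.017, "y": 0.28, "z": 0, "roll": 0}, {"hand": 0.9, "x": -0.021, "y": 0.35, "z": 0, "roll": 0}, {"hand": 0.9, "x": -0.025, "y": 0.42, "z": 0, "roll": 0}, {"hand": 0.9, "x": -0.029, "y": 0.49, "z": 0, "roll": 0}, {"hand": 0.9, "x": -0.032, "y": 0.55, "z": 0, "roll": 0}, {"hand": 0.9, "x": -0.034, "y": 0.6, "z": 0, "roll": 0}]'

```text
time: 23.35
tool_pos: [0.4574, 0.07, 0.104]
tcp_rot: [-0.0, -3.139, -0.0]
wrist_force: [1.2, -0.1, 0.1]
width: 0.157
grip_force: 48.9
```

```bash
python3 -c "
from h import *
plan((.4607,.088,.07),90)"
```

```text
t 23.35 pos [0.4574 0.07   0.104 ] yaw 90.0 w 0.157 | xyz [-0.007  0.036  0.068] roll -0.0 tilt [-0.003  0.    -1.   ]
```

Request:
servo_tool --targets '[{"hand": 0.9, "x": -0.003, "y": 0.018, "z": 0, "roll": 0}, {"hand": 0.9, "x": -0.006, "y": 0.03, "z": 0, "roll": 0}, {"hand": 0.9, "x": -0.006, "y": 0.034, "z": 0.01, "roll": 0}, {"hand": 0.9, "x": -0.006, "y": 0.034, "z": 0.03, "roll": 0}, {"hand": 0.9, "x": -0.006, "y": 0.034, "z": 0.05, "roll": 0}, {"hand": 0.9, "x": -0.006, "y": 0.034, "z": 0.06, "roll": 0}, {"hand": 0.9, "x": -0.006, "y": 0.034, "z": 0.06, "roll": 0}, {"hand": 0.9, "x": -0.006, "y": 0.034, "z": 0.06, "roll": 0}, {"hand": 0.9, "x": -0.006, "y": 0.034, "z": 0.06, "roll": 0}, {"hand": 0.9, "x": -0.006, "y": 0.034, "z": 0.06, "roll": 0}]'

```text
time: 24.18
tool_pos: [0.4625, 0.0847, 0.0762]
tcp_rot: [0.003, 3.141, 0.0]
wrist_force: [0.6, -0.8, -0.0]
width: 0.154
grip_force: 49.0
```

```bash
python3 -c "
from h import *
plan((.4607,.088,.0395),90)"
```

```text
t 24.18 pos [0.4625 0.0847 0.0762] yaw 89.9 w 0.154 | xyz [0.004 0.007 0.073] roll -0.001 tilt [ 0.001  0.    -1.   ]
```

Request:
servo_tool --targets '[{"hand": 0.9, "x": 0.002, "y": 0.005, "z": 0.02, "roll": 0}, {"hand": 0.9, "x": 0.003, "y": 0.007, "z": 0.035, "roll": 0}, {"hand": 0.9, "x": 0.003, "y": 0.007, "z": 0.048, "roll": 0}, {"hand": 0.9, "x": 0.003, "y": 0.007, "z": 0.058, "roll": 0}, {"hand": 0.9, "x": 0.003, "y": 0.007, "z": 0.065, "roll": 0}, {"hand": 0.9, "x": 0.003, "y": 0.007, "z": 0.07, "roll": 0}, {"hand": 0.9, "x": 0.003, "y": 0.007, "z": 0.07, "roll": 0}, {"hand": 0.9, "x": 0.003, "y": 0.007, "z": 0.07, "roll": 0}, {"hand": 0.9, "x": 0.003, "y": 0.007, "z": 0.07, "roll": 0}]'

```text
time: 24.93
tool_pos: [0.4609, 0.0884, 0.041]
tcp_rot: [0.002, 3.141, 0.0]
wrist_force: [0.3, 0.2, -1.1]
width: 0.158
grip_force: 49.0
```

```bash
python3 -c "
from h import *
plan((.4607,.088,.0394),90)
im=read_camera('side');cv2.imwrite('pics/s9.png',cv2.resize(im[180:300,200:360,::-1],(600,450),interpolation=cv2.INTER_CUBIC))"
```

```text
t 24.93 pos [0.4609 0.0884 0.041 ] yaw 89.9 w 0.158 | xyz [ 0.    -0.001  0.003] roll -0.0 tilt [ 0.001  0.    -1.   ]
```

View pics/s9.png

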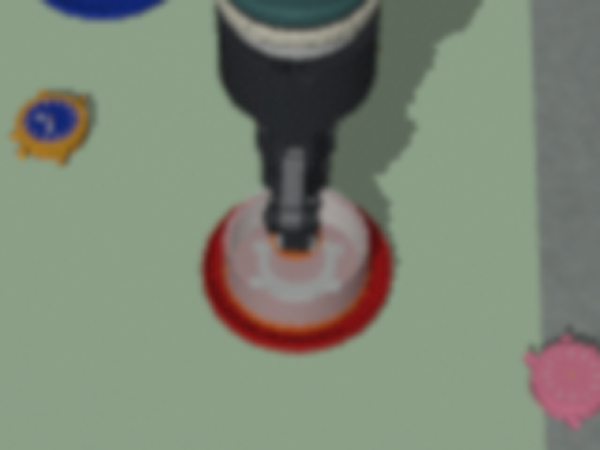

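The cover hangs centred over the red watch, inside the rim at (297,270). Lower the last 1.6 mm, let go and rise.

Request:
servo_tool --targets '[{"hand": 0.9, "x": 0, "y": 0, "z": 0.002, "roll": 0}, {"hand": 0.9, "x": 0, "y": 0, "z": 0.003, "roll": 0}, {"hand": 0.9, "x": 0, "y": 0, "z": 0.004, "roll": 0}, {"hand": 0.9, "x": 0, "y": 0, "z": 0.004, "roll": 0}, {"hand": 0.9, "x": 0, "y": 0, "z": 0.004, "roll": 0}]'

```text
time: 25.4
tool_pos: [0.4609, 0.0885, 0.0394]
tcp_rot: [0.002, 3.141, 0.0]
wrist_force: [-1.6, 0.1, 5.8]
width: 0.16
grip_force: 49.6
```

Request:
servo_tool --targets '[{"hand": 0.6, "x": 0, "y": 0, "z": 0, "roll": 0}, {"hand": 0.4, "x": 0, "y": 0, "z": 0, "roll": 0}, {"hand": 0.2, "x": 0, "y": 0, "z": 0, "roll": 0}, {"hand": 0, "x": 0, "y": 0, "z": 0, "roll": 0}, {"hand": 0, "x": 0, "y": 0, "z": 0, "roll": 0}, {"hand": 0, "x": 0, "y": 0, "z": 0, "roll": 0}]'

```text
time: 25.9
tool_pos: [0.4605, 0.0884, 0.0387]
tcp_rot: [-0.002, -3.141, -0.0]
wrist_force: [1.2, 0.0, -0.1]
width: 0.502
grip_force: 0.0
```

Request:
servo_tool --targets '[{"hand": 0, "x": 0, "y": 0, "z": -0.03, "roll": 0}, {"hand": 0, "x": 0, "y": 0, "z": -0.08, "roll": 0}, {"hand": 0, "x": 0, "y": 0, "z": -0.15, "roll": 0}, {"hand": 0, "x": 0, "y": 0.06, "z": -0.22, "roll": 0}, {"hand": 0, "x": 0, "y": 0.13, "z": -0.25, "roll": 0}, {"hand": 0, "x": 0, "y": 0.2, "z": -0.25, "roll": 0}, {"hand": 0, "x": 0, "y": 0.27, "z": -0.25, "roll": 0}, {"hand": 0, "x": 0, "y": 0.34, "z": -0.25, "roll": 0}, {"hand": 0, "x": 0, "y": 0.4, "z": -0.25, "roll": 0}, {"hand": 0, "x": 0, "y": 0.4, "z": -0.25, "roll": 0}]'

```text
time: 26.73
tool_pos: [0.4609, 0.2933, 0.1642]
tcp_rot: [-0.004, 3.14, 0.005]
wrist_force: [0.6, -0.1, 1.2]
width: 0.498
grip_force: 0.0
```

Request:
servo_tool --targets '[{"hand": 0, "x": 0, "y": 0.07, "z": 0, "roll": 0}, {"hand": 0, "x": 0, "y": 0.14, "z": 0, "roll": 0}, {"hand": 0, "x": 0, "y": 0.2, "z": 0, "roll": 0}, {"hand": 0, "x": 0, "y": 0.2, "z": 0, "roll": 0}, {"hand": 0, "x": 0, "y": 0.2, "z": 0, "roll": 0}, {"hand": 0, "x": 0, "y": 0.2, "z": 0, "roll": 0}]'

```text
time: 27.23
tool_pos: [0.4606, 0.3875, 0.1632]
tcp_rot: [-0.001, -3.141, 0.002]
wrist_force: [-0.8, -0.3, -0.6]
width: 0.496
grip_force: 0.0
```

```bash
python3 -c "
from h import *
im=read_camera('top');cv2.imwrite('pics/s10.png',cv2.resize(im[90:290,130:430,::-1],(800,533),interpolation=cv2.INTER_CUBIC))
for n in('top','side'):
  im=read_camera(n)
  for k,m in masks(im).items():
    for a,c in blobs(m): print(n,k,a,back(n,c,.015).round(4))"
```

```text
top blue 896 [ 0.5871 -0.1402]
top blue 35 [ 0.6024 -0.0056]
top blue 66 [ 0.5894 -0.1406]
top blue 16 [ 0.4828 -0.6575]
top green 824 [ 0.5852 -0.2912]
top green 26 [ 0.5891 -0.2911]
top green 28 [ 0.443 -0.059]
top red 146 [0.4456 0.0662]
side blue 16 [0.6119 0.0047]
side green 390 [ 0.5896 -0.2938]
side green 25 [ 0.5872 -0.2926]
```

View pics/s10.png

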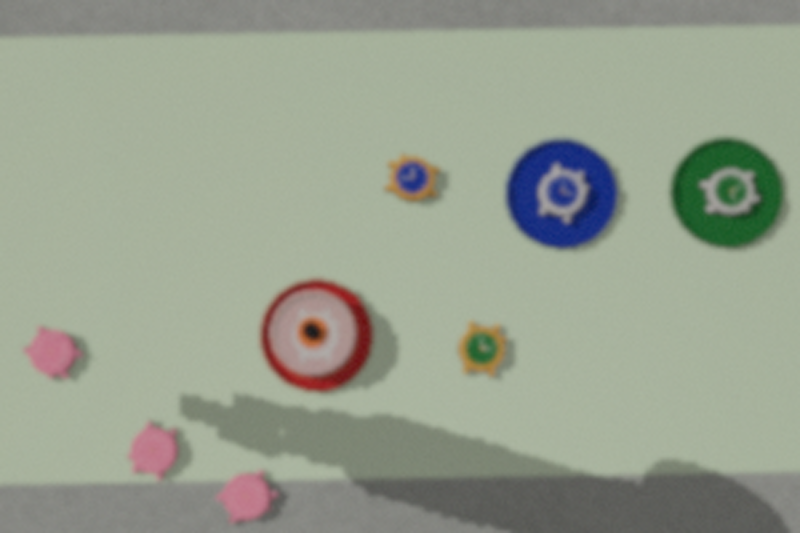

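The top view shows the cover flat in the red dish (knob at (312,331)) over the red watch. The blue (562,192) and green (730,190) watches are centred in their dishes, the gold watches have not moved, and the arm is clear.

```bash
python3 -c "
from workcell import ticket
print(ticket.finish_job())"
```

```text
the job is handed in; nothing more can be done
None
```

I handed the job in after about 27 s of robot time: all three steel watches lie dial up in the middle of their dishes, the cover stands over the red one, and the gold watches were not moved; the hand-in returned no verdict.

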